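Open the drying-rack gate and slide the ware board home

TASK

Push the counterweighted gate of the drying rack up past its balance point so that it stays up by itself, then push the ware board, with the bowl standing on it, away from you along the rack until it is fully home against the back stop. Only push, with the fingers: do not grip, lift or tip anything, keep the bowl standing where it is on the board, and leave the other pots and tools around the rack alone.

Things in the scene. Friction and masses are not known exactly. Their poses are not given: they have to be found in the camera images.
- rack: Low plywood rack fixed to the table; origin at table height, x along it away from the robot, z up. Base plate 12 mm thick, x -175 to 205 mm, with wooden guides along both sides (inner faces y +-75, outer +-85 mm, 22 mm tall). Back stop across it: near face at x 130 mm, 45 mm tall. Steel posts at x 180, y +-79 mm, 125 mm tall, carry the gate.
- gate (a joint): Gate angle about a hinge axis along rack y at rack x 180 mm, height 105 mm. 0 = down, across the rack; grows as the crossbar swings up and away from the robot; stop at 1.5 rad. Two flat arms (y +-98 mm), crossbar at the near ends, counterweight discs behind the hinge. Balance at about 0.95 rad: below it falls shut, beyond it falls open and stays. Lifting at the bar takes about 2 N.
- bar_middle (a point): The gate's round steel crossbar, 16 mm thick, 370 mm long; moves with the gate. This point is at its middle, on the centre line; y along it. Gate down: at rack x 30 mm, centre 70 mm above the table, i.e. 150 mm nearer and 35 mm lower than the hinge axis; its x is then rack x. It sticks out 83 mm beyond the arm on either side, beside the rack: fingers can go under these free ends.
- left_end (a point): Middle of the crossbar's free end on the left (+y) side, on the bar's centre line, 147 mm from the bar's middle.
- right_end (a point): Middle of the crossbar's free end on the right (-y) side, on the bar's centre line, 147 mm from the bar's middle.
- board: Loose wooden ware board, 160 mm along x, 130 along y, 26 thick, about 0.3 kg, lying on the rack's base plate between the guides (10 mm play each side). Origin at the centre of its underside. Starts 90 to 120 mm short of the back stop; home, its far edge touches the stop and its origin is at rack x 50 mm.
- bowl: Dark unfired clay bowl, rim 80 mm across, 42 mm tall, about 0.14 kg, standing loose on the board about 10 mm beyond the board's middle. Origin at the centre of its foot (38 mm above the table).
- cup: Bystander: clay cup, 68 mm across, 65 mm tall, on the table left of the rack. Origin at the centre of its foot.
- small_bowl: Bystander: clay bowl, 90 mm across, 45 mm tall, on the table left of the rack, farther away. Origin at the centre of its foot.
- jar: Bystander: jar, 52 mm across, 75 mm tall, on the table right of the rack. Origin at the centre of its foot.
- tamper: Bystander: turned wooden hand tamper, 48 mm across at the foot, 72 mm tall, on the table right of the rack, farther away. Origin at the centre of its foot.
Things that resemble listed ones, but are neither listed nor needed, are in the scene too. Leave any blue or turquoise look-alike of the bowl alone.

How it is judged:
By the outcome, as a careful person would: the job done as asked, in the order asked, and still so for the second after the job is handed in, with the robot touching nothing.
It also fails if it takes over 64 s, if anything falls off the work surface, if the arm or the gripper's body presses on something with over 40 N, if the wrist force passes 120 N, or if a joint passes its speed limit or range.

ROBOT

A 7-joint arm with a two-finger parallel gripper is mounted at the origin on the work surface. World frame = base frame: x ahead of the robot, y to its left, z up, the work surface at z = 0. Lengths are in m, angles in rad, forces in N, time in s.
With the tool pointing down it reaches from about 0.4 to 0.85 m from the base axis. Payload 10.4 kg.
Tool frame: the origin (TCP) lies between the finger pads; the fingertips stand 17 mm ahead of it and the grasp point (between the pads) lies 2 mm behind it; x points along the fingers, y is the direction in which the jaws open and shut, and the axes are right-handed (so a half turn about x gives the same grasp; the last joint's range is limited). The gripper opens to 87 mm and grips with 3 to 60 N. Pads are 19 mm wide; open, the fingers measure 117 mm over their backs; the gripper's body (75 mm by 190 mm) begins 51 mm behind the grasp point.
Start: joints at [-1.311, 0.332, -0.065, 1.46, 0.022, 1.35, -0.088], TCP at [0.174, 0.6, 0.24] pointing down, gripper open.
Joint ranges: [-2.6, 2.6], [-0.5, 2.12], [-1.47, 1.34], [0.16, 2.42], [-1.27, 4.41], [0.06, 2.06], [-2.6, 2.6]. Speed limits (rad/s): [2.22, 2.22, 2.79, 2.79, 3.14, 3.14, 3.14].

INTERFACE

Orientations are given as a unit quaternion [x, y, z, w].
In Python, from bench import r, optics, close_job gives the robot as it stands.
- The arm moves only by the shell command python3 -m inch 'ROWS' [OPENING] [FORCE]. ROWS is JSON, a list of rows, each an object with "translation": the shift along the tool's x, y, z in cm, a list of three; "spin": the turn about the tool's x in degrees. In form: [{"translation": [tx, ty, tz], "spin": spin}, ...]. A call has 1 to 20 rows; each row shifts and turns the pose as measured when the row begins, along the tool's axes as they then stand; what a row does not reach is not made up. A row lasts 1/8 s, in which the tool goes at most 62.5 mm and 10.7 degrees, less where a joint would pass 70% of its speed; a pose out of reach is approached as far as the arm can. A call is refused whole if a number of a shift passes 6.25 or a number of a turn 10.7, either way. A call with a gripper value outside its range is refused whole. OPENING is the closure, from 0 (fully open) to 1 (shut), set as the call begins (- or left out, the last holds). The fingers move at their own pace and stop on an object; FORCE is the grip in N (left out, the last holds). Time passes only in rows, so rows that do not move let the fingers close. It gives the time, the measured TCP pose, the force and the opening at its end, in the units of the state.
- r.read_state(): the state, without advancing time (a new reading comes with each control period).
- optics.camera(name): name is "scene" or "top" or "wrist"; returns the picture (420x560x3 uint8, red, green, blue); there is no depth.
- optics.camera_model(name): a dict with "camera_matrix" (3x3 intrinsics, pixels), "world_from_camera" (4x4, takes a point from camera to world coordinates); the wrist camera has in their place "tool_from_camera" (4x4, takes a point from camera to tool coordinates, whose origin is the TCP and whose axes are the tool frame's). Camera axes: x right, y down, z forward; pixel columns grow to the right and rows downward; lengths in m; the calibration is good to about 2 mm. A picture is of the moment at which its call begins: read the wrist's pose just before it. camera_model takes no time and is no camera call.
- close_job(): hands the job in, once; it reports no verdict.
The state is a dict: "time": time; "joint_positions": joint angles; "joint_vel": joint speeds; "joint_torque": joint torques, N m; "ee_pos": TCP position; "eef_rot": TCP orientation; "ft_force": force on the tool from outside, world axes, zero at the start; "torque": the same for the moment, N m; "width": finger opening in m.
Only numpy, scipy, OpenCV 4.12 (cv2) and the standard library are available. Lean on these libraries where they do the work, as an engineer would, in place of code of your own. Each camera call takes 0.05 s, during which the arm holds its last target.

## Working session

There is one attempt and no reset: what is moved stays moved. The work goes in short steps, Python scripts to look and compute and a shell command to move; the robot and the scene stay as the last step left them, time stands still between calls to the robot, and variables do not carry over. Pictures are saved under pics/ and viewed, and the job is handed in when it is done.

```bash
ls; mkdir -p pics; python3 - <<'E'
from bench import r, optics
import cv2
s=r.read_state(); print({k:s[k] for k in ('time','ee_pos','eef_rot','width','ft_force')})
for n in ('scene','top'):
    cv2.imwrite(f'pics/{n}0.png',optics.camera(n)[:,:,::-1])
    print(n,optics.camera_model(n))
print(optics.camera_model('wrist'))
E
```

```text
pics
{'time': 0.0, 'ee_pos': array([0.17430062, 0.59981196, 0.23873707]), 'eef_rot': array([ 0.09911835,  0.7000959 , -0.10015313,  0.7000076 ]), 'width': 0.08695051169730629, 'ft_force': array([-1.04732736,  0.10622831,  0.29133951])}
scene {'camera_matrix': array([[395.62107978,   0.        , 281.63737039],
       [  0.        , 395.62107978, 208.60199245],
       [  0.        ,   0.        ,   1.        ]]), 'world_from_camera': array([[ 0.87717407,  0.31764337, -0.3600949 ,  0.84336268],
       [ 0.47986801, -0.60660312,  0.63384489, -0.47030806],
       [-0.01709806, -0.72879032, -0.68452343,  0.646814  ],
       [ 0.        ,  0.        ,  0.        ,  1.        ]])}
top {'camera_matrix': array([[484.34133642,   0.        , 287.8600304 ],
       [  0.        , 484.34133642, 209.4962437 ],
       [  0.        ,   0.        ,   1.        ]]), 'world_from_camera': array([[ 0.02215584, -0.98194134,  0.18788379,  0.35592113],
       [-0.99970966, -0.02354048, -0.00514128,  0.03164448],
       [ 0.00947131, -0.18771533, -0.98217781,  1.11784474],
       [ 0.        ,  0.        ,  0.        ,  1.        ]])}
{'camera_matrix': array([[306.20931649,   0.        , 278.25633507],
       [  0.        , 306.20931649, 206.20634745],
       [  0.        ,   0.        ,   1.        ]]), 'tool_from_camera': array([[ 5.85130269e-04, -2.43614902e-01,  9.69871866e-01,
        -1.44380178e-01],
       [ 9.99999828e-01,  1.67359891e-04, -5.61268787e-04,
        -3.26417443e-04],
       [-2.55842092e-05,  9.69872029e-01,  2.43614958e-01,
        -6.74342904e-02],
       [ 0.00000000e+00,  0.00000000e+00,  0.00000000e+00,
         1.00000000e+00]])}
```

View pics/scene0.png

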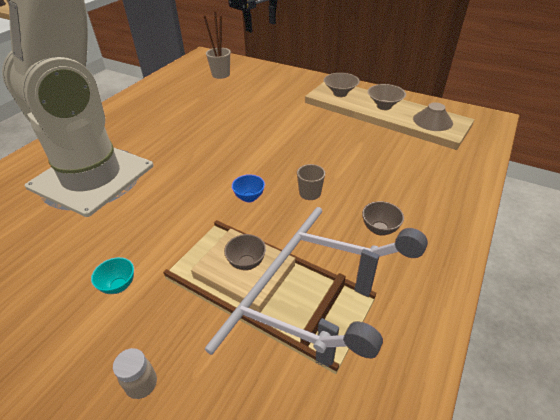

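View pics/top0.png

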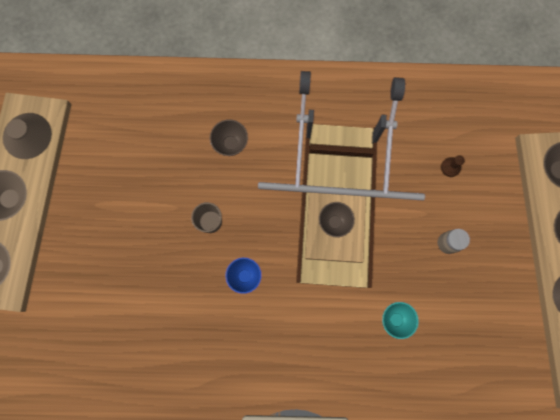

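The scene shows the rack mid-image, gate down. In the top view the bar runs from about (258,186) to (424,197), the bowl is at (337,219), the cup at (208,218), the jar at (456,240) and the tamper at (453,166). I'll zoom in to get exact points.

```bash
cat > h.py <<'E'
import numpy as np, cv2
from bench import r, optics
def ray(n,u,v,z):
    m=optics.camera_model(n);K=m['camera_matrix'];T=m['world_from_camera']
    d=T[:3,:3]@np.linalg.solve(K,[u,v,1.]);o=T[:3,3]
    return o+d*(z-o[2])/d[2]
def proj(n,p):
    m=optics.camera_model(n);K=m['camera_matrix'];T=m['world_from_camera']
    c=T[:3,:3].T@(np.asarray(p)-T[:3,3]);q=K@c;return q[:2]/q[2]
E
python3 - <<'E'
import cv2
a=cv2.imread('pics/top0.png')[60:300,240:480]
cv2.imwrite('pics/top0z.png',cv2.resize(a,(600,600),interpolation=cv2.INTER_CUBIC))
E
```

```text
(no output)
```

View pics/top0z.png

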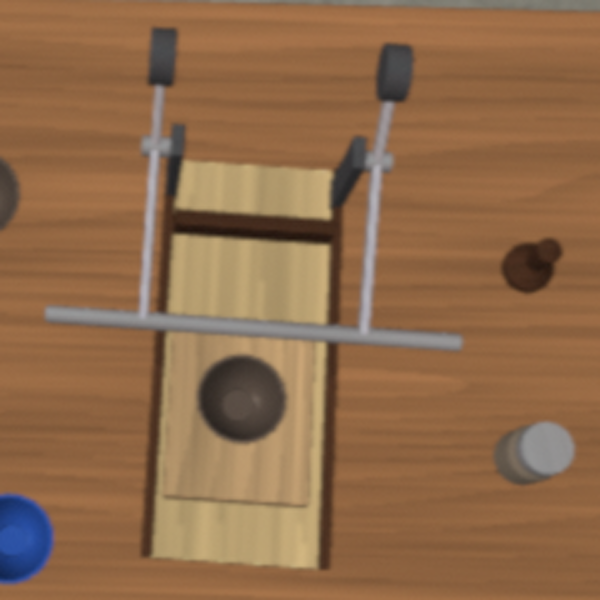

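```bash
python3 - <<'E'
from h import *
f=lambda x,y,z:ray('top',240+x/2.5,60+y/2.5,z)
L=f(46,314,.07);R=f(462,342,.07)
M=(L+R)/2;d=L-R;print('L',L,'R',R,'M',M,np.linalg.norm(d))
yv=d/np.linalg.norm(d);xv=np.array([yv[1],-yv[0],0]);print('yaw',np.degrees(np.arctan2(xv[1],xv[0])))
A=f(142,556,.022);B=f(329,569,.022);print('rack near corners',A,B,np.linalg.norm(A-B))
O=M-xv*.03;O[2]=0;print('O from bar',O)
O2=(A+B)/2+xv*.175;print('O from corners',O2)
for n,p in dict(boardL=f(163,496,.038),boardR=f(308,506,.038),bowl=f(242,398,.08),jar=f(546,448,.075),tamperfoot=f(528,268,0.01),stopL=f(174,234,.012),stopR=f(332,243,.012)).items():
    q=p-O2; print(n,p.round(4),'rack',(q@xv).round(4),(q@yv).round(4))
for n,p in dict(cupRim=ray('top',208,217,.065),sb=ray('top',229,137,.045),blue=ray('top',244,274,.04),teal=ray('top',401,319,.04)).items():
    q=p-O2; print(n,p.round(4),'rack',(q@xv).round(4),(q@yv).round(4))
for p in (L,R,M,A,B): print(proj('scene',p))
E
```

```text
L [0.60885118 0.09281221 0.07      ] R [ 0.5923396  -0.27712098  0.07      ] M [ 0.60059539 -0.09215439  0.07      ] 0.3703014989408477
yaw -2.555640475150566
rack near corners [0.39984082 0.00220822 0.022     ] [ 0.39209711 -0.1654295   0.022     ] 0.16781648427389415
O from bar [ 0.57062523 -0.0908167   0.        ]
O from corners [ 0.57079491 -0.08941381  0.022     ]
boardL [ 0.4525 -0.0151  0.038 ] rack -0.1215 0.069
boardR [ 0.4466 -0.1444  0.038 ] rack -0.1216 -0.0605
bowl [ 0.5355 -0.0807  0.08  ] rack -0.0356 0.0071
jar [ 0.4986 -0.346   0.075 ] rack -0.0607 -0.2595
tamperfoot [ 0.6794 -0.3599  0.01  ] rack 0.1206 -0.2654
stopL [ 0.704  -0.0228  0.012 ] rack 0.1301 0.0725
stopR [ 0.6989 -0.1733  0.012 ] rack 0.1317 -0.078
cupRim [0.5363 0.2017 0.065 ] rack -0.0475 0.2892
sb [0.729  0.1663 0.045 ] rack 0.1466 0.2625
blue [0.4148 0.1196 0.04  ] rack -0.1651 0.2018
teal [ 0.3254 -0.2256  0.04  ] rack -0.2391 -0.147
[316.82627197 210.63394879]
[205.06054054 354.07630146]
[269.78828202 271.00343643]
[214.00606326 221.02348486]
[161.02168629 272.77273478]
```

```bash
python3 - <<'E'
import cv2,numpy as np
a=cv2.imread('pics/scene0.png')[190:370,280:460]
b=cv2.imread('pics/top0.png')[60:150,280:420]
cv2.imwrite('pics/d0.png',np.hstack([cv2.resize(a,(400,400),interpolation=cv2.INTER_CUBIC),cv2.resize(cv2.copyMakeBorder(b,0,50,0,0,0),(400,400),interpolation=cv2.INTER_CUBIC)]))
E
```

```text
(no output)
```

View pics/d0.png

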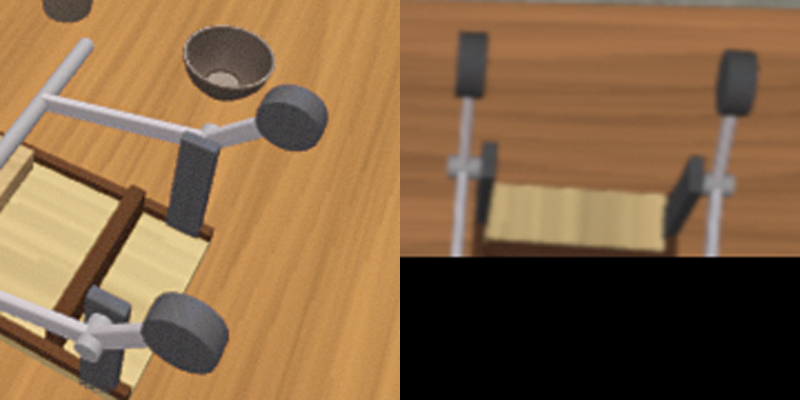

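```bash
cat >> h.py <<'E'
def tri(n1,p1,n2,p2):
    A=[];b=[]
    for n,p in((n1,p1),(n2,p2)):
        m=optics.camera_model(n);T=m['world_from_camera'];d=T[:3,:3]@np.linalg.solve(m['camera_matrix'],[*p,1.]);d/=np.linalg.norm(d)
        P=np.eye(3)-np.outer(d,d);A.append(P);b.append(P@T[:3,3])
    s=np.linalg.lstsq(np.vstack(A),np.hstack(b),rcond=None);return s[0],s[1]
O=np.array([.5707,-.0900,0]);Y=np.radians(-2.56)
xv=np.array([np.cos(Y),np.sin(Y),0]);yv=np.array([-np.sin(Y),np.cos(Y),0])
def rack(p): q=np.asarray(p)-O; return np.array([q@xv,q@yv,q[2]]).round(4)
E
python3 - <<'E'
from h import *
for s,t in(((411,243.1),(305.2,82.8)),((363.3,339.9),(398.3,89)),((320,211),(258.4,185.6)),((211,347),(424.8,196.8))):
    p,e=tri('scene',s,'top',t);print(p,e,rack(p))
E
```

```text
[ 0.81242056 -0.00277018  0.16726394] [1.19202844e-05] [0.2376 0.0979 0.1673]
[ 0.80336874 -0.19836176  0.16792062] [1.40935781e-05] [ 0.2373 -0.0979  0.1679]
[0.61209806 0.09472843 0.0676873 ] [1.9734931e-05] [0.0331 0.1864 0.0677]
[ 0.59384012 -0.27046271  0.07958892] [5.6068532e-05] [ 0.0312 -0.1792  0.0796]
```

```bash
python3 -m inch '[{"translation":[-2,0,0],"spin":-6.8},{"translation":[-1,-1,1],"spin":-6.8},{"translation":[0,-3.2,3.7],"spin":0},{"translation":[0,-3.2,3.7],"spin":0},{"translation":[0,-3.2,3.7],"spin":0},{"translation":[0,-3.2,3.7],"spin":0},{"translation":[0,-3.2,3.7],"spin":0},{"translation":[0,-3.2,3.7],"spin":0},{"translation":[0,-3.2,3.7],"spin":0},{"translation":[0,-3.2,3.7],"spin":0},{"translation":[0,-3.2,3.7],"spin":0}]' 1 20
```

```text
time: 1.48
ee_pos: [0.5104, 0.2805, 0.2657]
eef_rot: [0.008, 0.709, -0.013, 0.705]
ft_force: [0.5, 0.3, 0.2]
width: 0.0007
```

```bash
cat >> h.py <<'E'
def st(goal=None):
    from scipy.spatial.transform import Rotation as Ro
    s=r.read_state();R=Ro.from_quat(s['eef_rot']).as_matrix()
    print('t',s['time'],'rack',rack(s['ee_pos']),'tilt x',R[:,0].round(3),'yaw',np.degrees(np.arctan2(R[1,2],R[0,2])).round(2),'F',s['ft_force'].round(2),'w',round(s['width'],4))
    if goal is not None:
        g=O+goal[0]*xv+goal[1]*yv+np.array([0,0,goal[2]]);print('move cm (tool)',(R.T@(g-s['ee_pos'])*100).round(2))
E
python3 -c "
from h import *
st((.240,.098,.235))"
```

```text
t 1.475 rack [-0.0768  0.3674  0.2657] tilt x [-0.005 -0.007 -1.   ] yaw -1.64 F [0.51 0.27 0.23] w 0.0007
move cm (tool) [  3.11 -27.43  31.26]
```

```bash
python3 -m inch '[{"translation":[0,-3.4,3.7],"spin":0.9},{"translation":[0,-3.4,3.8],"spin":0},{"translation":[0,-3.4,3.8],"spin":0},{"translation":[0,-3.4,3.8],"spin":0},{"translation":[0,-3.4,3.8],"spin":0},{"translation":[0,-3.4,3.8],"spin":0},{"translation":[0,-3.4,3.8],"spin":0},{"translation":[0.5,-2,2],"spin":0},{"translation":[0.5,-1,1],"spin":0},{"translation":[0,0,0],"spin":0}]'; python3 -c "
from h import *
st((.240,.098,.235))
cv2.imwrite('pics/s1.png',optics.camera('scene')[:,:,::-1])"
```

```text
time: 2.72
ee_pos: [0.8016, -0.0136, 0.248]
eef_rot: [0.013, 0.712, -0.02, 0.702]
ft_force: [0.3, 0.4, -0.5]
width: 0.0005
t 2.725 rack [0.2272 0.0866 0.248 ] tilt x [-0.014 -0.01  -1.   ] yaw -2.7 F [ 0.26  0.43 -0.52] w 0.0005
move cm (tool) [1.27 1.15 1.29]
```

View pics/s1.png

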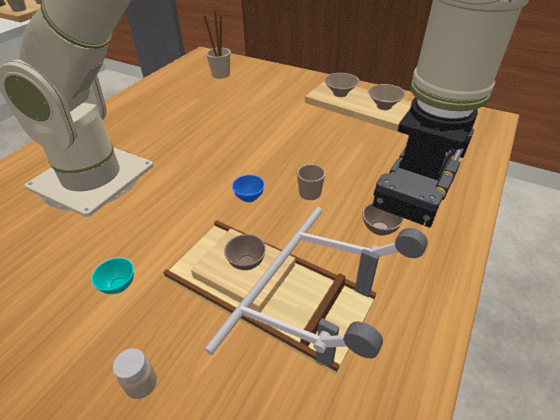

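```bash
python3 -c "
from h import *
p=r.read_state()['ee_pos'];print(proj('scene',p),proj('scene',p-[0,0,.017]))
cv2.imwrite('pics/w1.png',optics.camera('wrist')[:,:,::-1])"
```

```text
[411.42117565 208.14149681] [409.05396853 216.46638153]
```

View pics/w1.png

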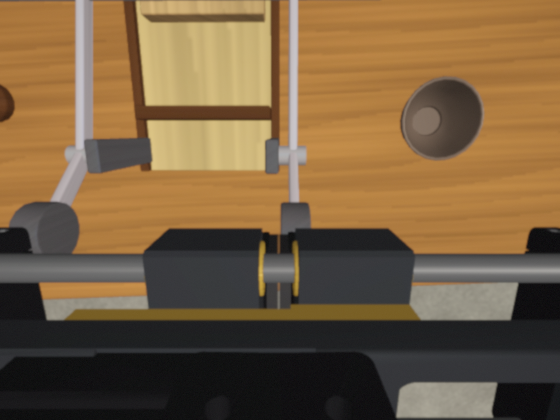

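```bash
python3 -m inch '[{"translation":[0.5,0.6,0.7],"spin":0},{"translation":[0.7,0.6,0.7],"spin":0},{"translation":[1,0,0],"spin":0},{"translation":[1,0,0],"spin":0},{"translation":[0.5,0,0],"spin":0}]'; python3 -c "
from h import *
st((.243,.098,.2))"
```

```text
time: 3.45
ee_pos: [0.8159, 0.004, 0.2107]
eef_rot: [0.012, 0.711, -0.017, 0.703]
ft_force: [0.2, 0.3, 0.1]
width: 0.0005
t 3.45 rack [0.2407 0.1048 0.2107] tilt x [-0.012 -0.007 -1.   ] yaw -2.36 F [0.16 0.27 0.07] w 0.0005
move cm (tool) [ 1.08 -0.67  0.24]
```

```bash
python3 -m inch '[{"translation":[0.6,-0.6,0.2],"spin":0},{"translation":[0.8,0,0.2],"spin":0},{"translation":[0.8,0,0.2],"spin":0},{"translation":[0.8,0,0.2],"spin":0}]'; python3 -c "
from h import *
st((.255,.098,.15))
cv2.imwrite('pics/w2.png',optics.camera('wrist')[:,:,::-1])
cv2.imwrite('pics/s2.png',optics.camera('scene')[:,:,::-1])"
```

```text
time: 3.95
ee_pos: [0.832, -0.002, 0.1937]
eef_rot: [0.012, 0.7, -0.015, 0.714]
ft_force: [4.5, 1.1, 9.6]
width: 0.0004
t 3.95 rack [0.2571 0.0995 0.1937] tilt x [ 0.019 -0.005 -1.   ] yaw -2.22 F [4.49 1.15 9.64] w 0.0004
move cm (tool) [ 4.37 -0.13 -0.29]
```

View pics/w2.png

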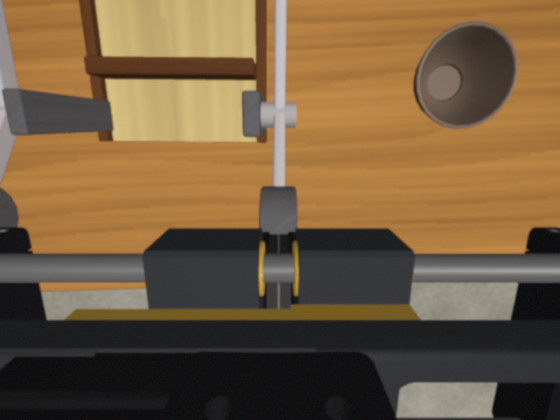

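View pics/s2.png

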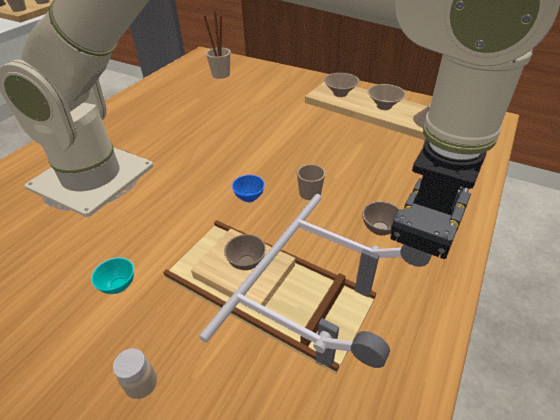

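```bash
python3 -m inch '[{"translation":[0.9,0,-0.4],"spin":0},{"translation":[0.9,0,-0.2],"spin":0},{"translation":[0.9,0,0],"spin":0},{"translation":[0.9,0,0],"spin":0}]'; python3 -c "
from h import *
st((.258,.098,.12))"
```

```text
time: 4.55
ee_pos: [0.8366, -0.0039, 0.171]
eef_rot: [0.012, 0.688, -0.015, 0.725]
ft_force: [3.2, 0.3, 4.3]
width: 0.0005
t 4.55 rack [0.2618 0.0979 0.171 ] tilt x [ 0.052 -0.005 -0.999] yaw -2.2 F [3.19 0.32 4.26] w 0.0005
move cm (tool) [ 5.07  0.03 -0.64]
```

```bash
python3 -m inch '[{"translation":[1,0,-0.6],"spin":0},{"translation":[1,0,-0.4],"spin":0},{"translation":[1,0,-0.3],"spin":0},{"translation":[1,0,-0.3],"spin":0}]'; python3 -c "
from h import *
st((.258,.098,.12));print(r.read_state()['joint_positions'].round(3))"
```

```text
time: 5.05
ee_pos: [0.8237, -0.0055, 0.1301]
eef_rot: [0.012, 0.687, -0.016, 0.727]
ft_force: [-0.7, 0.4, 0.5]
width: 0.0004
t 5.05 rack [0.2489 0.0957 0.1301] tilt x [ 0.057 -0.006 -0.998] yaw -2.27 F [-0.67  0.4   0.51] w 0.0004
move cm (tool) [1.06 0.23 0.85]
[-0.213  0.825  0.319  0.99  -0.236  1.301  1.59 ]
```

```bash
python3 -c "
from h import *
cv2.imwrite('pics/s3.png',optics.camera('scene')[:,:,::-1])"
```

```text
(no output)
```

View pics/s3.png

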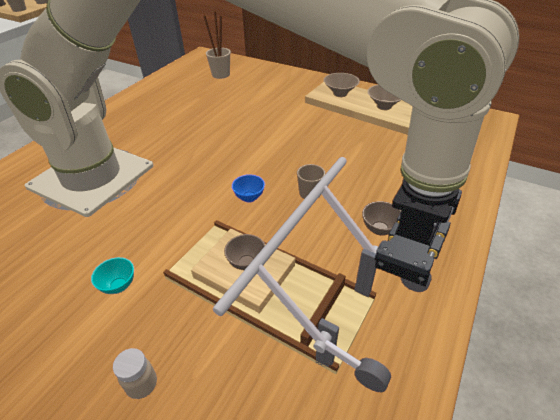

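The bar is now well up, with the right disc down at (372,374), close to balance. I'll keep pushing down.

```bash
python3 -m inch '[{"translation":[0.8,0,0.1],"spin":0},{"translation":[0.8,0,0],"spin":0},{"translation":[0.6,0,0],"spin":0},{"translation":[0,0,0],"spin":0}]'; python3 -c "
from h import *
st((.25,.098,.12))
cv2.imwrite('pics/s4.png',optics.camera('scene')[:,:,::-1])"
```

```text
time: 5.6
ee_pos: [0.8242, -0.0056, 0.1028]
eef_rot: [0.012, 0.689, -0.016, 0.725]
ft_force: [0.5, -0.1, 0.1]
width: 0.0003
t 5.6 rack [0.2495 0.0956 0.1028] tilt x [ 0.051 -0.006 -0.999] yaw -2.28 F [ 0.54 -0.13  0.07] w 0.0003
move cm (tool) [-1.72  0.23  0.14]
```

View pics/s4.png

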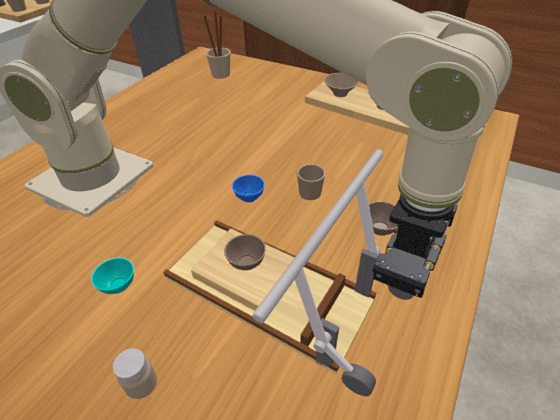

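Force is zero and the gate is swinging open by itself, with the bar nearly above the hinge. I'll retreat straight up.

```bash
python3 -m inch '[{"translation":[-2,0,0.2],"spin":0},{"translation":[-3,0,0.2],"spin":0},{"translation":[-3,0,0.2],"spin":0},{"translation":[-3,0,0],"spin":0},{"translation":[-3,0,0],"spin":0},{"translation":[-3,0,0],"spin":0}]'; python3 -c "
from h import *
st((.25,.098,.3))
cv2.imwrite('pics/s5.png',optics.camera('scene')[:,:,::-1])"
```

```text
time: 6.4
ee_pos: [0.8215, -0.0049, 0.2879]
eef_rot: [0.012, 0.686, -0.016, 0.727]
ft_force: [0.3, -0.8, -0.2]
width: 0.0008
t 6.4 rack [0.2468 0.0962 0.2879] tilt x [ 0.058 -0.007 -0.998] yaw -2.27 F [ 0.27 -0.77 -0.25] w 0.0008
move cm (tool) [-1.19  0.17  0.39]
```

View pics/s5.png

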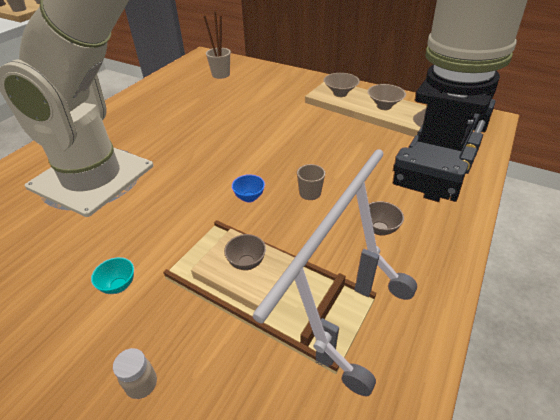

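```bash
python3 -m inch '[{"translation":[-3,0,0],"spin":0},{"translation":[-3,0,0],"spin":0},{"translation":[-0.3,-1,-3.8],"spin":0},{"translation":[-0.2,-1,-4],"spin":0},{"translation":[-0.2,-1,-4],"spin":0},{"translation":[-0.2,-1,-4],"spin":0},{"translation":[-0.2,-1,-4],"spin":0},{"translation":[-0.2,-1,-4],"spin":0},{"translation":[-0.2,-1,-4],"spin":0},{"translation":[0,-1,-4],"spin":0},{"translation":[0,-1,-4],"spin":0},{"translation":[0,0,0],"spin":0}]' 0.2; python3 -c "
from h import *
st((-.15,.003,.12))"
```

```text
time: 7.95
ee_pos: [0.4482, -0.0861, 0.365]
eef_rot: [0.013, 0.67, -0.016, 0.742]
ft_force: [1.0, -0.1, -0.8]
width: 0.0695
t 7.95 rack [-0.1225 -0.0016  0.365 ] tilt x [ 0.1   -0.005 -0.995] yaw -2.36 F [ 1.04 -0.13 -0.82] w 0.0695
move cm (tool) [24.1   0.5  -5.19]
```

```bash
python3 -m inch '[{"translation":[3,0.1,-1.5],"spin":0},{"translation":[4,0.1,-1],"spin":0},{"translation":[4,0.1,-0.7],"spin":0},{"translation":[4,0.1,-0.7],"spin":0},{"translation":[4,0.1,-0.7],"spin":0},{"translation":[4,0,-0.7],"spin":0},{"translation":[0,0,0],"spin":0}]'; python3 -c "
from h import *
st((-.15,.003,.04))
cv2.imwrite('pics/s6.png',optics.camera('scene')[:,:,::-1])
cv2.imwrite('pics/t6.png',optics.camera('top')[:,:,::-1])"
```

```text
time: 8.82
ee_pos: [0.4263, -0.0805, 0.135]
eef_rot: [0.016, 0.663, -0.016, 0.748]
ft_force: [-0.4, 0.3, 0.9]
width: 0.0695
t 8.825 rack [-0.1447  0.003   0.135 ] tilt x [ 0.119 -0.002 -0.993] yaw -2.58 F [-0.44  0.29  0.89] w 0.0695
move cm (tool) [ 9.37 -0.03 -1.66]
```

View pics/s6.png

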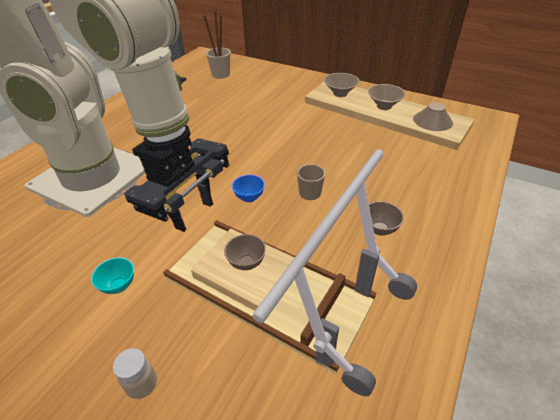

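View pics/t6.png

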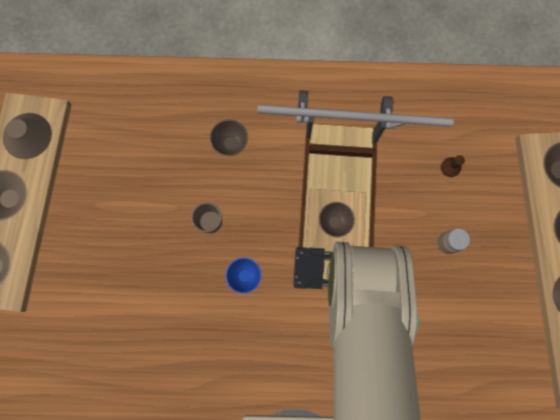

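```bash
python3 -m inch '[{"translation":[2,0,-0.6],"spin":0},{"translation":[2.5,0,-0.4],"spin":0},{"translation":[2.5,0,-0.4],"spin":0},{"translation":[1.5,0,-0.2],"spin":0},{"translation":[0,0,0],"spin":0}]'; python3 -c "
from h import *
st((-.14,.003,.039))
cv2.imwrite('pics/w7.png',optics.camera('wrist')[:,:,::-1])"
```

```text
time: 9.55
ee_pos: [0.4346, -0.08, 0.0618]
eef_rot: [0.017, 0.654, -0.015, 0.756]
ft_force: [-0.6, 0.4, 0.5]
width: 0.0696
t 9.55 rack [-0.1364  0.0039  0.0618] tilt x [ 0.145 -0.    -0.989] yaw -2.57 F [-0.62  0.38  0.46] w 0.0696
move cm (tool) [ 2.21 -0.1  -0.68]
```

View pics/w7.png

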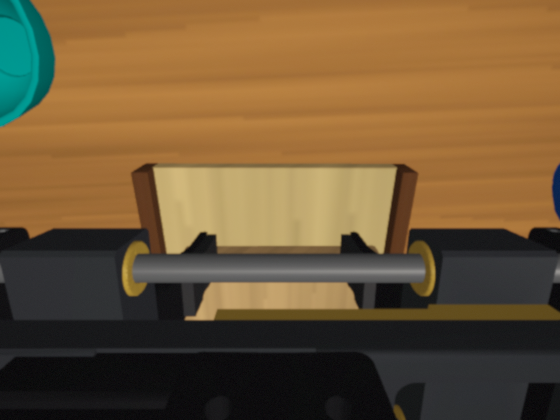

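```bash
python3 -m inch '[{"translation":[0,0,-1],"spin":0},{"translation":[0.4,0,-0.8],"spin":0},{"translation":[1,0,-0.4],"spin":0},{"translation":[0.8,0,-0.2],"spin":0},{"translation":[0,0,0],"spin":0}]'; python3 -c "
from h import *
st((-.14,.003,.039))"
```

```text
time: 10.22
ee_pos: [0.4149, -0.0788, 0.0382]
eef_rot: [0.017, 0.652, -0.014, 0.758]
ft_force: [-0.3, 0.4, 0.4]
width: 0.0694
t 10.225 rack [-0.1561  0.0042  0.0382] tilt x [ 0.15   0.001 -0.989] yaw -2.58 F [-0.28  0.44  0.4 ] w 0.0694
move cm (tool) [ 0.16 -0.12  1.61]
```

```bash
python3 -m inch '[{"translation":[0.1,0,0.6],"spin":0},{"translation":[0.1,0,0.6],"spin":0},{"translation":[0.05,0,0.3],"spin":0},{"translation":[0.05,0,0.3],"spin":0},{"translation":[0.05,0,0.3],"spin":0},{"translation":[0.05,0,0.3],"spin":0},{"translation":[0.05,0,0.3],"spin":0},{"translation":[0.05,0,0.3],"spin":0}]'; python3 -c "
from h import *
st((-.05,.003,.039))"
```

```text
time: 11.22
ee_pos: [0.4462, -0.0802, 0.0373]
eef_rot: [0.017, 0.653, -0.014, 0.757]
ft_force: [-4.7, -0.0, 4.0]
width: 0.0697
t 11.225 rack [-0.1248  0.0042  0.0373] tilt x [ 0.147  0.001 -0.989] yaw -2.58 F [-4.74 -0.04  3.96] w 0.0697
move cm (tool) [ 0.93 -0.13  7.42]
```

```bash
python3 -m inch '[{"translation":[0.03,0,0.3],"spin":0},{"translation":[0.03,0,0.3],"spin":0},{"translation":[0.03,0,0.3],"spin":0},{"translation":[0.03,0,0.3],"spin":0}]'; python3 -c "
from h import *
st((-.05,.003,.039))
cv2.imwrite('pics/s8.png',optics.camera('scene')[:,:,::-1])
cv2.imwrite('pics/t8.png',optics.camera('top')[:,:,::-1])"
```

```text
time: 11.72
ee_pos: [0.4589, -0.0808, 0.0376]
eef_rot: [0.017, 0.653, -0.014, 0.757]
ft_force: [-1.9, 0.5, -1.5]
width: 0.0698
t 11.725 rack [-0.1121  0.0042  0.0376] tilt x [ 0.146  0.001 -0.989] yaw -2.57 F [-1.91  0.52 -1.52] w 0.0698
move cm (tool) [ 0.77 -0.12  6.17]
```

View pics/s8.png

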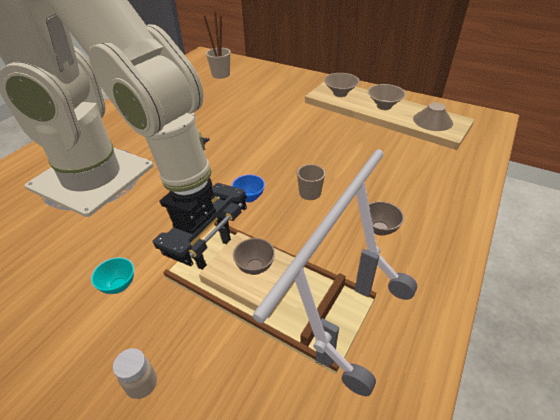

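View pics/t8.png

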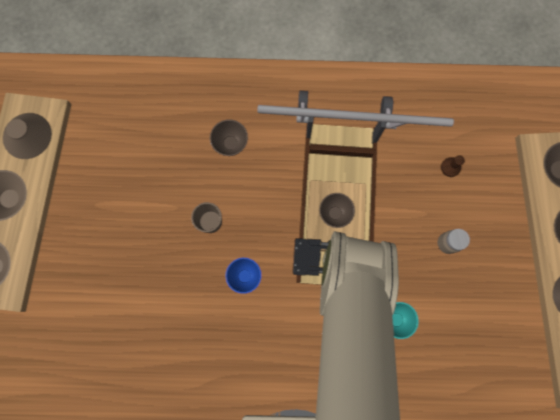

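```bash
python3 -m inch '[{"translation":[0.05,0,0.35],"spin":0},{"translation":[0.05,0,0.4],"spin":0},{"translation":[0.05,0,0.4],"spin":0},{"translation":[0.05,0,0.4],"spin":0},{"translation":[0.05,0,0.4],"spin":0},{"translation":[0.05,0,0.4],"spin":0},{"translation":[0.05,0,0.4],"spin":0},{"translation":[0.05,0,0.4],"spin":0},{"translation":[0.05,0,0.4],"spin":0},{"translation":[0.05,0,0.4],"spin":0},{"translation":[0.05,0,0.35],"spin":0},{"translation":[0.05,0,0.3],"spin":0}]'; python3 -c "
from h import *
st((-.041,.003,.039))
cv2.imwrite('pics/s9.png',optics.camera('scene')[:,:,::-1])
cv2.imwrite('pics/t9.png',optics.camera('top')[:,:,::-1])"
```

```text
time: 13.32
ee_pos: [0.5086, -0.0829, 0.0383]
eef_rot: [0.017, 0.653, -0.014, 0.757]
ft_force: [-2.2, -0.2, -0.8]
width: 0.0697
t 13.325 rack [-0.0624  0.0043  0.0383] tilt x [ 0.146  0.    -0.989] yaw -2.55 F [-2.21 -0.22 -0.81] w 0.0697
move cm (tool) [ 0.24 -0.14  2.13]
```

View pics/s9.png

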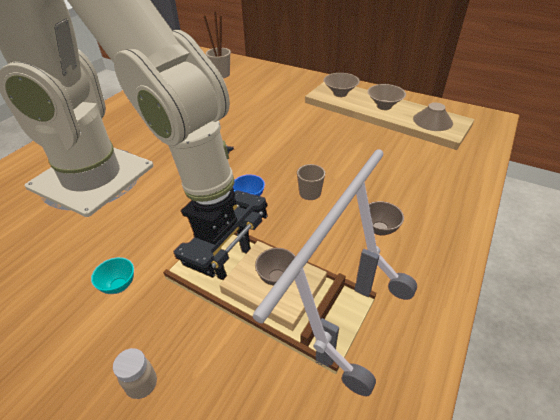

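View pics/t9.png

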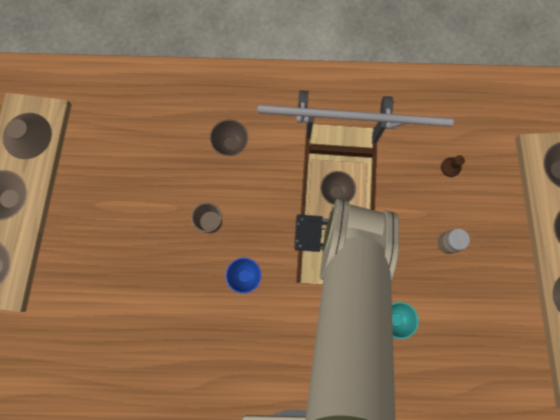

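```bash
python3 -m inch '[{"translation":[0.04,0,0.3],"spin":0},{"translation":[0.04,0,0.3],"spin":0},{"translation":[0.04,0,0.3],"spin":0},{"translation":[0.03,0,0.3],"spin":0}]'; python3 -m inch '[{"translation":[0.03,0,0.25],"spin":0},{"translation":[0.03,0,0.25],"spin":0}]';  python3 -c "
from h import *
st((-.041,.003,.039))
a=optics.camera('scene')[:,:,::-1][180:360,200:400];cv2.imwrite('pics/s10.png',cv2.resize(a,(666,600)))"
```

```text
time: 13.92
ee_pos: [0.5213, -0.0834, 0.0386]
eef_rot: [0.017, 0.653, -0.014, 0.757]
ft_force: [-2.3, 0.6, -1.7]
width: 0.0696
time: 14.18
ee_pos: [0.5267, -0.0837, 0.0387]
eef_rot: [0.017, 0.653, -0.014, 0.757]
ft_force: [-1.8, -0.3, -0.9]
width: 0.0696
t 14.175 rack [-0.0442  0.0044  0.0387] tilt x [ 0.146  0.    -0.989] yaw -2.55 F [-1.84 -0.29 -0.87] w 0.0696
move cm (tool) [ 0.02 -0.14  0.32]
```

View pics/s10.png

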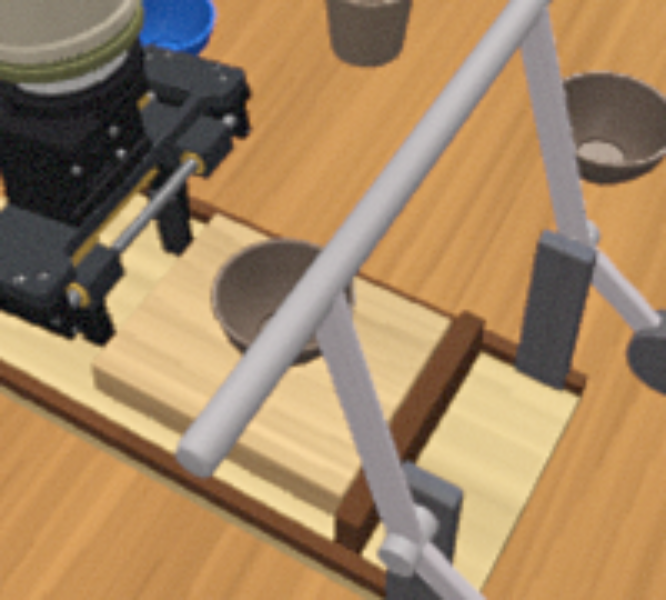

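```bash
python3 -m inch '[{"translation":[0.02,0,0.2],"spin":0},{"translation":[0.02,0,0.2],"spin":0}]'; python3 -m inch '[{"translation":[0.02,0,0.2],"spin":0}]'; python3 -m inch '[{"translation":[0.02,0,0.2],"spin":0}]'
```

```text
time: 14.48
ee_pos: [0.5301, -0.0837, 0.0386]
eef_rot: [0.017, 0.654, -0.014, 0.756]
ft_force: [-12.1, 1.0, 7.1]
width: 0.0699
time: 14.6
ee_pos: [0.5303, -0.0837, 0.0383]
eef_rot: [0.017, 0.656, -0.014, 0.755]
ft_force: [-16.3, 2.2, 11.0]
width: 0.0697
time: 14.72
ee_pos: [0.5303, -0.0838, 0.0379]
eef_rot: [0.018, 0.657, -0.014, 0.753]
ft_force: [-14.8, 0.7, 10.6]
width: 0.0698
```

Force has climbed to 15 N with no further motion, at the predicted home position. I'll back off and check.

```bash
python3 -m inch '[{"translation":[-0.1,0,-0.8],"spin":0},{"translation":[-0.2,0,-1.5],"spin":0},{"translation":[-1,0,-2],"spin":0},{"translation":[-3,0,-2],"spin":0},{"translation":[-4,0,-2],"spin":0},{"translation":[-4,0,-2],"spin":0},{"translation":[-4,0,-1],"spin":0},{"translation":[-4,0,0],"spin":0},{"translation":[-4,3,0],"spin":0},{"translation":[0,5,0],"spin":0},{"translation":[0,5,0],"spin":0},{"translation":[0,5,0],"spin":0},{"translation":[0,5,0],"spin":0},{"translation":[0,5,0],"spin":0},{"translation":[0,0,0],"spin":0}]'; python3 -c "
from h import *
st()
cv2.imwrite('pics/s11.png',optics.camera('scene')[:,:,::-1])
a=optics.camera('top')[:,:,::-1];cv2.imwrite('pics/t11.png',a)
cv2.imwrite('pics/t11z.png',cv2.resize(a[60:300,240:480],(600,600),interpolation=cv2.INTER_CUBIC))"
```

```text
time: 16.6
ee_pos: [0.3898, 0.2077, 0.2767]
eef_rot: [0.022, 0.647, -0.013, 0.762]
ft_force: [0.1, -0.8, -0.8]
width: 0.0698
t 16.6 rack [-0.194   0.2893  0.2767] tilt x [ 0.162  0.009 -0.987] yaw -2.88 F [ 0.14 -0.76 -0.76] w 0.0698
```

View pics/s11.png

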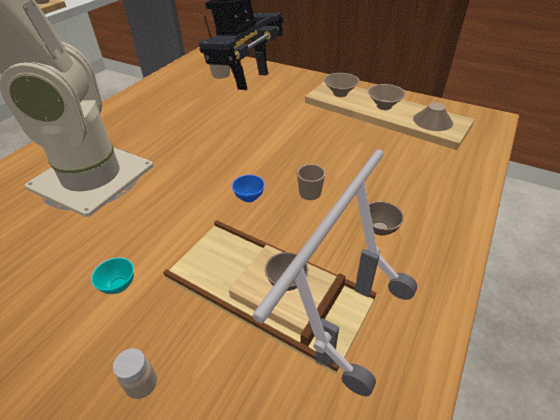

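View pics/t11z.png

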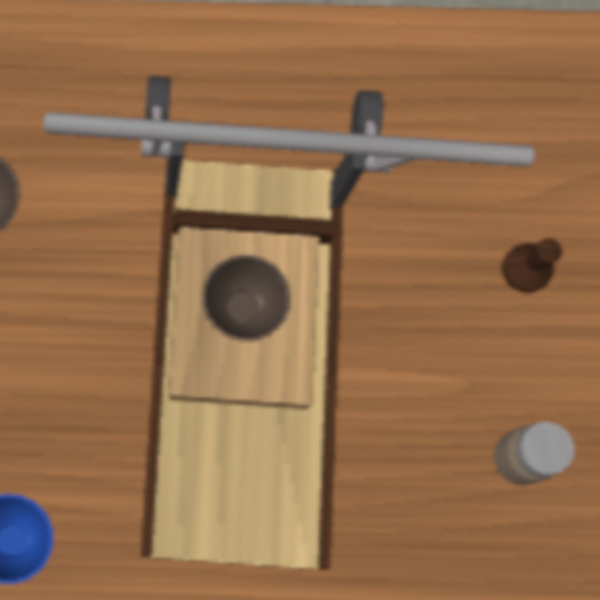

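```bash
python3 - <<'E'
from h import *
f=lambda x,y,z:rack(ray('top',240+x/2.5,60+y/2.5,z))
print(f(169,397,.038),f(309,407,.038),'bowl',f(247,297,.08))
E
```

```text
[-0.0317  0.0695  0.038 ] [-0.0322 -0.0574  0.038 ] bowl [0.0552 0.0076 0.08  ]
```

```bash
python3 - <<'E'
import cv2,numpy as np
a=cv2.imread('pics/s11.png')[255:355,260:370]
b=cv2.imread('pics/t11.png')[130:180,290:390]
cv2.imwrite('pics/z11.png',np.vstack([cv2.resize(a,(440,400),interpolation=cv2.INTER_CUBIC),cv2.resize(b,(440,200),interpolation=cv2.INTER_CUBIC)]))
from h import *
for y in(-.06,0,.06):
  for x,z in((.13,.045),(.13,.038),(.15,.045),(-.03,.038)):
    p=O+x*xv+y*yv+[0,0,z]; q=proj('top',p); print(y,x,z,(q-[240,60])*2.5)
E
```

```text
-0.06 0.13 0.045 [319.57862151 233.06933511]
-0.06 0.13 0.038 [318.28636814 235.34166506]
-0.06 0.15 0.045 [320.34991946 212.40317665]
-0.06 -0.03 0.038 [311.92875462 404.79979694]
0 0.13 0.045 [254.77421806 228.72002068]
0 0.13 0.038 [253.87787506 231.01851269]
0 0.15 0.045 [255.76229363 208.07201539]
0 -0.03 0.038 [245.75428804 400.3278296 ]
0.06 0.13 0.045 [189.99243417 224.37222435]
0.06 0.13 0.038 [189.49172612 226.69686007]
0.06 0.15 0.045 [191.19713626 203.74236084]
0.06 -0.03 0.038 [179.60340796 395.8574562 ]
```

View pics/z11.png

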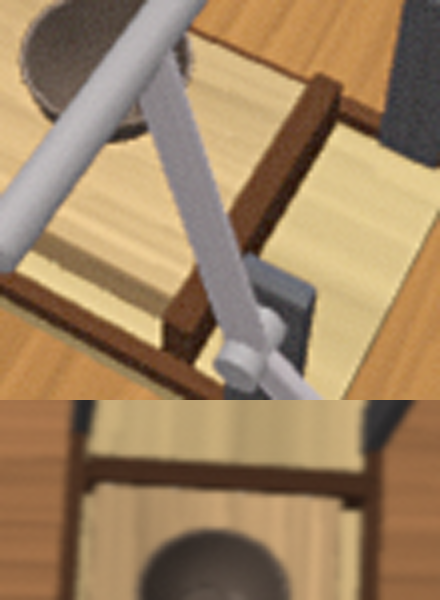

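```bash
python3 -c "
from bench import close_job
print(close_job())"
```

```text
the job is handed in; nothing more can be done
None
```

The gate is up and stays up by itself, and the board is home against the back stop with the bowl still standing on it. The job was handed in at about 17 s of the 64 s allowed.

- **Gate:** I pushed it open by pressing the closed fingertips down on the left counterweight disc, not by lifting at the bar's free end. The moves keep the tool pointing roughly straight down, so the fingers could not get under the bar. The gate went past its balance point, fell open, and stayed there in every later picture.
- **Board:** I then pushed the board about 90 mm along the rack with both fingertips on its near edge. It stopped moving as the push force rose to about 15 N, at the position I had predicted for home.
- **Last checks:**
  - The pictures show no visible gap at the stop.
  - The bowl kept its place on the board to within about 1 mm, and the other pots and tools look unmoved.
  - The camera put the board's near edge at rack x of about −32 mm, against −30 mm when fully home. That 2 mm is within the calibration error, so I relied on the force reading.
- **Tool tilt:** the tool drifted forward to about 9° off vertical during the moves. It caused no contact problems that I could see.

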